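# Uncover the staining dish and hold up the slide rack

## Robot

A 6-joint arm with a two-finger parallel gripper is mounted at the origin on a cart in front of the work surface, level with it; the furniture and walls round the work are solid. World frame = base frame: x ahead of the robot, y to its left, z up, the work surface at z = 0. Lengths are in mm, angles in rad, forces in N, time in s.
With the tool pointing down it reaches from about 300 to 775 mm from the base axis. Payload 14.6 kg.
Tool frame: the origin (TCP) lies on the centre line of the jaws, within the pads' length; the fingertips stand ahead of it and the grasp point (between the pads) is the TCP (manip.tip_reach is the z of the fingertips in the tool frame, in mm); z points along the fingers, y is the direction in which the jaws open and shut (so a half turn about z gives the same grasp; the last joint's range is limited). The gripper opens to 94 mm and grips with 3 to 60 N. Pads are 16 mm wide; open, the fingers measure 119 mm over their backs; the gripper's body (75 mm by 177 mm) begins 78 mm behind the grasp point.
Start: joints at [-1.389, 0.3, 1.521, -0, 1.321, -0.067], TCP at [135.426, -533.056, 197.446] pointing down, gripper open.
Joint ranges: [-3.03, 3.03], [-0.79, 2.21], [0.23, 2.52], [-1.04, 4.18], [0, 3.07], [-2.55, 2.55]. Speed limits (rad/s): [2.22, 2.22, 2.57, 3.14, 3.14, 3.14].

## Interface

Orientations are given as [roll, pitch, yaw] about the fixed x, y, z axes, in that order (R = Rz(yaw) Ry(pitch) Rx(roll)).
In Python, from cell import manip, camera, search_frame, masks_of, tip_of gives the robot as it stands.
- The arm moves only by the tool send_rows, never from a script. Its argument "plan" is a list of rows, each an object with "travel": the shift along the tool's x, y, z in mm, a list of three; "delta_rot": the turn, a rotation vector about the tool's x, y, z in degrees, a list of three; "fingers": the gripper's target within -1 to 1 (shut at 1, half-way at 0, fully open at -1). In form: [{"travel": [dx, dy, dz], "delta_rot": [wx, wy, wz], "fingers": fingers}, ...]. A call has 1 to 20 rows; each row shifts and turns the commanded pose from where the row before left it, along the tool's axes as they then stand; what a row does not reach is not made up. A row lasts 1/8 s, in which the tool goes at most 62.5 mm and 10.7 degrees, less where a joint would pass 70% of its speed; a pose out of reach is approached as far as the arm can. A call is refused whole if a number of a shift passes 62.5 or a number of a turn 10.7, either way. A call with a gripper value outside its range is refused whole. The fingers move at their own pace and stop on an object; "grip_force" is the grip in N (left out, the last holds). Time passes only in rows, so rows that do not move let the fingers close. It gives the time, the measured TCP pose, the force and the opening at its end, in the units of the state.
- manip.read_state(): the state, without advancing time (a new reading comes with each control period).
- camera(name): name is "side" or "top"; returns a dict with "color" (384x512x3 uint8, red, green, blue), "z_map" (384x512 float32, mm along the optical axis (not along the pixel's ray), 0 where there is no reading), "fov_y" (degrees; the focal length in pixels is half the picture's height over the tangent of half this angle, whatever the lens; pixels are square), "cx", "cy" (the principal point, pixels), "world_from_camera" (4x4, takes a point from camera to world coordinates). Camera axes: x right, y up, looking along -z (the intrinsics and any distortion apply to the point x, -y, -z); pixel columns grow to the right and rows downward; lengths in mm; the calibration is good to about 2 mm. A picture is of the moment at which its call begins.
- manip.sign_off(): hands the job in, once; it reports no verdict.
Trained networks look in the newest picture that a camera, given by its name, has taken for a name from the list of things; names that differ only in an ending like _2 or _b are one class to them, and where a whole thing is asked for, a point or a joint stands for the part that bears it (a point fixed in the world has none). Each returns a list of dicts, best first, with "confidence" (0 to 1); they miss things now and then, are a little off and sometimes report something else, mostly with a low value. They report only what shows in the picture. A call takes as long as a camera call. They do not tell look-alikes from the thing itself.
- search_frame(name, camera): "at" ([x, y, z] in mm, in the coordinates of the camera as it stood for that picture, good to about 4 mm: the middle of the surface that is visible of it).
- masks_of(name, camera): "region" (384x512 bool, what is visible of it).
- tip_of(name, camera): "at" ([x, y, z] in mm, in the coordinates of the camera as it stood for that picture, good to about 4 mm: a listed point, or the origin of a listed thing).
The state is a dict: "clock": time; "joints": joint angles; "qd": joint speeds; "effort": joint torques, N m; "eef_pos": TCP position; "eef_rot": TCP orientation; "wrist_force": force on the tool from outside, world axes, zero at the start; "moment": the same for the moment, N m; "finger_gap": finger opening in mm.
Only numpy, scipy, OpenCV 4.12 (cv2) and the standard library are available. Lean on these libraries where they do the work, as an engineer would, in place of code of your own. Each camera call takes 0.05 s, during which the arm holds its last target. There are 200 camera calls.

## Task

Lift the blue cover straight up off the white staining dish and set it down gently, upright, on the middle of the dark rubber mat. Then take the slide rack by its black grip, lift it straight up out of the dish and hold it still and level over the dish, with its underside about 15 cm above the worktop, for at least three seconds. Finish while still holding it there; leave the dish and the other things where they stand.

Things in the scene. Friction and masses are not known exactly. Their poses are not given: they have to be found in the camera images.
- cover: Deep blue plastic cover, 110 (x) x 80 (y) x 60 mm, open below, standing loose over the dish; about 0.14 kg. Origin: centre of its lower edge; z up. On its top is a white bar knob, 12 mm thick along x, 42 mm long along y, its bar from 68 to 92 mm above the origin (the cover's top is 61 mm above it); pinch it across x. Cover walls 3 mm; it overlaps the dish by 10 mm and hides the rack, so it must rise 60 mm before it moves sideways.
- dish: White plastic staining dish, loose on the worktop, 100 (x) x 70 (y) mm, walls 4 mm, rim 44 mm high, inside floor at 4 mm, about 0.6 kg. A ledge 112 x 82 mm runs round the outside with its top at 34 mm; the cover stands on it. Origin: centre of its underside; z up.
- rack: Steel slide rack, 84 (x) x 54 (y) mm, standing loose on the floor of the dish (about 4 mm play all round), about 0.22 kg, with six glass slides fixed in it up to 32 mm. Origin: centre of its underside; z up. Over its middle an arch carries a black grip, 12 mm thick along x, 34 mm long along y, from 62 to 82 mm above the origin; pinch it across x. It is balanced under the grip. Hidden under the cover at the start.
- mat: Dark rubber bench mat, 150 (x) x 110 (y) x 4 mm, fixed to the worktop with a free area above it; it lies beside the dish, on either side. Origin: centre of its underside; its top is 4 mm above.
- slide_box: Bystander: closed blue slide box, 87 (x) x 100 (y) x 34 mm; origin at the centre of its underside.
- brown_bottle: Bystander: brown bottle with red cap, 50 mm across, 98 mm high; origin at the centre of its underside.
- tweezers: Bystander: curved steel forceps lying flat, 108 (x) x 34 (y) x 8 mm; origin at the centre of the underside.
- marker: Bystander: white marker pen with blue cap lying flat, 14 (x) x 128 (y) x 14 mm; origin at the centre of the underside.
There are look-alikes about, which are no part of the job. Several things have the shape of the cover; the one meant has the colours described above.

How it is judged (in metres and radians):
On the way, in this order (a step that is already met when the one before it is completed fails the run):
1. the cover is lifted clear of the dish, level (z of cover in the frame of dish above 0.08 m and angle between cover's own z axis and vertical below 0.25 rad and contact force between the fingers and cover above 0.5 N), for 0.1 s.
2. the cover stands upright on the mat, let go (horizontal distance between cover and mat below 0.04 m and z of cover in the frame of mat between 0 and 0.009 m and angle between cover's own z axis and vertical below 0.08 rad and contact force between the fingers and cover below 0.1 N and linear speed of cover below 0.03 m/s), for 0.2 s.
3. the rack is held still and level in the air over the dish (height (world z) of rack between 0.11 and 0.2 m and horizontal distance between rack and dish below 0.05 m and angle between rack's own z axis and vertical below 0.12 rad and linear speed of rack below 0.03 m/s and angular speed of rack below 0.2 rad/s and contact force between the fingers and rack above 1 N and contact force between rack and dish below 0.05 N and contact force between rack and cover below 0.05 N), for 2 s.
At the end, for the whole second after the job is handed in: The fingers alone hold the rack, still, level within 0.12 rad, underside 11 to 20 cm above the worktop, within 5 cm of over the dish's centre; the cover stands upright on the mat within 4 cm of its centre, let go; dish and bystanders within 3 cm of where they stood (all of step 2 and all of step 3 and angle between dish's own z axis and vertical below 0.05 rad and distance of each of dish, slide_box, brown_bottle, tweezers, marker from where it was at the start of the episode below 0.03 m); the arm keeps its last pose, push and grip.
It fails at once if the rack is tipped by more than 0.35 rad (angle between rack's own z axis and vertical above 0.35 rad).
It fails at once if the cover is let go in the air, away from the dish (z of cover in the frame of mat above 0.034 m and horizontal distance between cover and dish above 0.08 m and contact force between the fingers and cover below 0.02 N).
It fails at once if the dish is pushed away or lifted (distance of dish from where it was at the start of the episode above 0.04 m).
It fails at once if a bystander is moved by more than 3 cm (distance of any of slide_box, brown_bottle, tweezers, marker from where it was at the start of the episode above 0.03 m).
It also fails if it takes over 58 s, if anything falls off the work surface, if the arm or the gripper's body presses on something with over 40 N, if the wrist force passes 120 N, or if a joint passes its speed limit or range.

## Working session

There is one attempt and no reset: what is moved stays moved. The work goes in short steps, Python scripts to look and compute and a tool call to move; the robot and the scene stay as the last step left them, time stands still between calls to the robot, and variables do not carry over. Pictures are saved under pics/ and viewed, about 8 in all and at most 12, crops included, and the job is handed in when it is done.

Besides the shell and the picture viewer there is one more tool, called in YAML: its name, and indented under it one key for each argument. send_rows: Moves the arm, as the interface text tells. Its arguments: {"type":"object","properties":{"plan":{"type":"array"},"grip_force":{"type":"number"}},"required":["plan"]}

```bash
mkdir -p pics; cat > h.py <<'E'
import numpy as np, cv2
from cell import manip, camera, search_frame, masks_of, tip_of
def world(c,p): return (c["world_from_camera"]@np.r_[p,1])[:3]
def cloud(c):
    H,W=c["z_map"].shape; f=H/2/np.tan(np.radians(c["fov_y"])/2)
    v,u=np.mgrid[:H,:W]; z=c["z_map"].astype(float)
    P=np.stack([(u-c["cx"])*z/f,-(v-c["cy"])*z/f,-z,np.ones_like(z)],-1)@c["world_from_camera"].T
    P=P[...,:3]; P[z==0]=np.nan; return P
def save(c,n,box=None):
    im=c["color"][...,::-1]
    if box: x0,y0,x1,y1,s=box; im=cv2.resize(im[y0:y1,x0:x1],None,fx=s,fy=s,interpolation=cv2.INTER_CUBIC)
    cv2.imwrite("pics/"+n,im)
E
ls; python3 - <<'E'
from h import *
ims=[]
for n in("top","side"):
    c=camera(n); save(c,n+"1.png"); print(n,[k for k in c],c["world_from_camera"].round(2).tolist(),c["fov_y"])
    P=cloud(c)
    for t in("cover","dish","rack","mat","slide_box","brown_bottle","tweezers","marker"):
        for d in tip_of(t,n): print(t,"tip",round(d["confidence"],2),world(c,d["at"]).round())
        for d in masks_of(t,n):
            m=d["region"]; ys,xs=np.nonzero(m); print("   mask",round(d["confidence"],2),int(xs.mean()),int(ys.mean()),m.sum(),np.nanmedian(P[m],0).round(), c["color"][m].mean(0).round())
print(manip.read_state(), manip.tip_reach)
E
```

```text
h.py
pics
top ['color', 'z_map', 'fov_y', 'cx', 'cy', 'world_from_camera'] [[-0.01, 0.99, -0.12, 380.53], [-1.0, -0.01, -0.01, -186.84], [-0.01, 0.12, 0.99, 1237.77], [0.0, 0.0, 0.0, 1.0]] 44.21325158205892
cover tip 0.91 [ 686. -511.   -0.]
cover tip 0.84 [ 523. -284.   33.]
cover tip 0.4 [ 684. -284.    1.]
   mask 0.77 281 183 1648 [ 519. -283.   95.] [ 91. 131. 209.]
   mask 0.69 366 121 1595 [ 683. -505.   60.] [140.  88. 168.]
dish tip 0.16 [ 385. -103.    2.]
   mask 0.42 210 239 229 [ 385. -106.   11.] [169. 167. 191.]
mat tip 0.79 [ 494. -458.   -1.]
   mask 0.65 345 197 2420 [ 495. -458.    4.] [60. 56. 55.]
   mask 0.61 281 183 1561 [ 519. -283.   95.] [ 90. 135. 215.]
slide_box tip 0.93 [418. 111.  -2.]
slide_box tip 0.63 [ 498. -459.   -1.]
   mask 0.68 127 226 1334 [422. 105.  34.] [105. 129. 197.]
brown_bottle tip 0.89 [ 687. -286.   -1.]
brown_bottle tip 0.71 [ 388. -448.   -3.]
   mask 0.83 279 122 408 [ 677. -283.   73.] [131.  59.  51.]
tweezers tip 0.41 [ 386. -447.   -2.]
marker tip 0.7 [ 383. -101.   -0.]
marker tip 0.31 [419. 110.   0.]
   mask 0.75 210 239 224
[... 1122 characters left out ...]
146. 174.]
{'clock': 1.7, 'joints': array([-1.38858064e+00,  2.99900173e-01,  1.52100759e+00,  2.18462186e-05,
        1.32070260e+00, -6.66225095e-02]), 'qd': array([-6.85596006e-04, -9.26844119e-05,  9.30849940e-04,  1.13309904e-04,
       -1.89985505e-03,  1.89932245e-04]), 'effort': array([ 7.39832421e-05, -5.31657815e+01, -3.52913940e+01,  7.08867051e-02,
        2.12966383e-02, -1.39345602e-05]), 'eef_pos': array([ 135.44140587, -533.04863926,  197.44227195]), 'eef_rot': array([-3.14157640e+00, -2.22982661e-05,  2.48832789e-01]), 'wrist_force': array([ 0.64636138,  0.35350603, -1.09044446]), 'moment': array([-0.02965529,  0.03952147,  0.00178204]), 'finger_gap': 94.01826017666832} 19.0
```

```bash
python3 - <<'E'
from h import *
def rect(Q,t):
    r=cv2.minAreaRect(Q[:,:2].astype(np.float32)); print(t,len(Q),"c",np.round(r[0]),"size",np.round(r[1]),"ang",round(r[2],1))
for n in("top","side"):
    c=camera(n);P=cloud(c).reshape(-1,3);col=c["color"].reshape(-1,3).astype(int);P0=P
    near=lambda x,y,r:(np.hypot(P[:,0]-x,P[:,1]-y)<r)
    k=near(520,-286,80)&(P[:,2]>108); rect(P[k],n+" knob"); print(P[k].mean(0).round(1),P[k][:,2].max())
    k=near(520,-286,80)&(P[:,2]>88)&(P[:,2]<103); rect(P[k],n+" cover top"); print(np.median(P[k],0))
    k=near(494,-458,100)&(P[:,2]<12)&(col.max(1)<90); rect(P[k],n+" mat")
    if n=="top": save(c,"a.png",(100,80,420,300,2.5))
    else: save(c,"b.png",(120,130,420,330,2.5))
E
```

```text
top knob 100 c [ 522. -285.] size [12. 41.] ang 9.3
[ 521.6 -284.5  124.2] 129.95866346641606
top cover top 1370 c [ 523. -285.] size [110.  80.] ang 9.3
[ 519.14002724 -284.63651377   94.56924294]
top mat 2087 c [ 494. -459.] size [147. 109.] ang 19.3
side knob 79 c [ 520. -287.] size [11. 41.] ang 8.3
[ 520.8 -294.4  121.7] 129.36753136070178
side cover top 698 c [ 521. -286.] size [109.  83.] ang 8.6
[ 519.49779183 -299.46710294   96.31375677]
side mat 2021 c [ 493. -463.] size [148. 106.] ang 19.0
```

View pics/a.png

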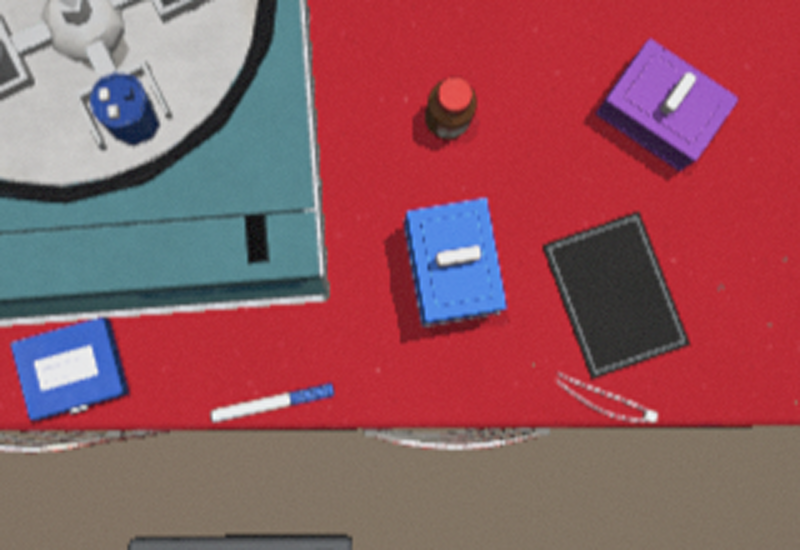

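View pics/b.png

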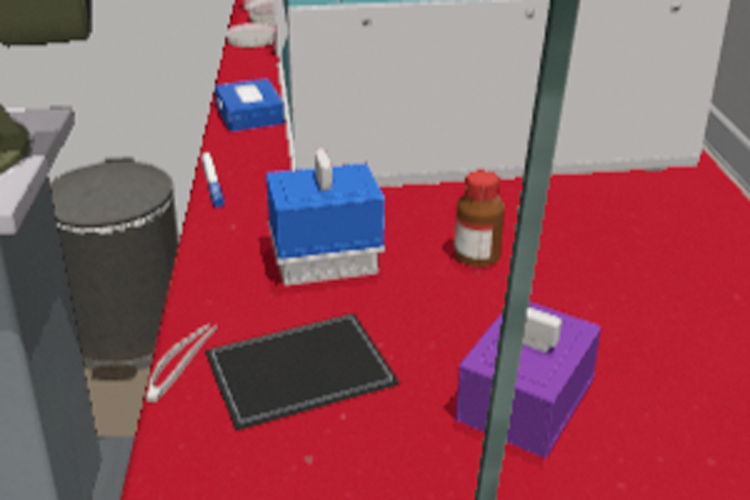

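The meant cover is the blue one with a white knob, standing on the white dish: crop a (455,260), crop b (325,205). The purple one at a (672,105) / b (530,380) has the same shape but the wrong colour and stands on the bare worktop. The blue slide box at a (70,368) has no knob. The crops confirm the choice. Next I check the heights of the machine and the post.

```bash
python3 - <<'E'
from h import *
for n in("top","side"):
    c=camera(n);P=cloud(c).reshape(-1,3);P=P[~np.isnan(P[:,0])]
    for x in range(250,900,100):
        row=[]
        for y in range(-900,0,60):
            k=(P[:,0]>=x)&(P[:,0]<x+100)&(P[:,1]>=y)&(P[:,1]<y+60)
            row.append(int(np.percentile(P[k,2],99)) if k.sum()>5 else -1)
        print(n,x,row)
    k=(P[:,2]>150)&(P[:,1]>-280)&(P[:,0]>300); print("machine min y",np.percentile(P[k,1],1), "min x",np.percentile(P[k,0],1),P[k,2].max())
E
```

```text
top 250 [-767, -767, -764, -769, -767, -766, -768, -768, -96, -101, -100, -94, 675, 682, -766]
top 350 [5, 5, 5, 5, 5, 5, 9, 10, 6, 5, 5, 5, 15, 14, 13]
top 450 [5, 5, 5, 6, 5, 5, 9, 10, 8, 125, 127, 5, 245, 248, 246]
top 550 [5, 179, 19, 5, 5, 59, 63, 8, 7, 98, 98, 77, 247, 255, 256]
top 650 [6, 40, 35, 5, 6, 64, 94, 65, 5, 73, 101, 5, 247, 257, 168]
top 750 [5, 41, 37, 6, 6, 5, 7, 6, 6, 5, 5, 6, 247, 257, 203]
top 850 [6, 41, 38, 6, 6, 6, 6, 6, 6, 5, 6, 6, 249, 282, 255]
machine min y -147.03794777877732 min x 471.24354441174455 287.56221625123135
side 250 [-1, -1, -1, -1, -1, -1, -1, -1, -1, -1, -1, -1, 560, 560, -1]
side 350 [-1, -1, -1, 3, 3, 3, 10, 10, 6, 4, 4, 4, 15, 15, 14]
side 450 [-1, -1, 3, 3, 3, 3, 7, 7, 7, 121, 128, 4, 244, 248, 245]
side 550 [-1, 537, 3, 3, 3, 61, 63, 7, 5, 96, 98, 4, 246, 256, 256]
side 650 [-1, -1, 3, 3, 3, 63, 94, 63, 3, 97, 100, 4, 246, 256, -1]
side 750 [-1, -1, 3, 3, 3, 3, 3, 3, 3, 3, 3, 4, 550, 536, -1]
side 850 [-1, -1, 3, 3, 3, 3, 3, 3, 3, 3, 4, 4, 546, 514, 509]
machine min y -270.83210313361894 min x 320.5682388599819 586.8652622998524
```

```bash
python3 - <<'E'
from h import *
a=cv2.imread("pics/top1.png");b=cv2.imread("pics/side1.png")
cv2.imwrite("pics/ab.png",cv2.resize(np.vstack([a,b]),None,fx=.78,fy=.78))
for n in("top","side"):
    c=camera(n);P=cloud(c); 
    k=(P[...,2]>280)&(P[...,1]>-500)&(P[...,1]<100)&(P[...,0]>150)&(P[...,0]<450)
    Q=P[k]; ys,xs=np.nonzero(k); print(n,k.sum(),np.percentile(xs,[1,50,99]),np.percentile(ys,[1,50,99]),np.percentile(Q,[1,10,50,90,99],axis=0).round())
E
```

```text
top 8438 [ 95. 164. 452.] [318. 360. 383.] [[ 152. -496.  295.]
 [ 178. -454.  385.]
 [ 236.  -87.  617.]
 [ 253.   14.  688.]
 [ 259.   78.  693.]]
side 7684 [  9. 108. 147.] [  0.  38. 149.] [[ 151. -495.  286.]
 [ 157. -454.  330.]
 [ 182. -123.  487.]
 [ 239.  -69.  547.]
 [ 250.   -4.  559.]]
```

View pics/ab.png

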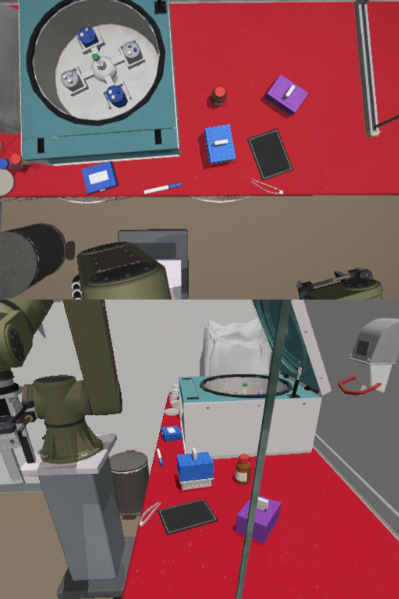

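send_rows:
  plan:
    - {"travel": [43.5,-14.5,-3],"delta_rot": [0,0,0],"fingers": -1}
    - {"travel": [43.5,-14.5,-3],"delta_rot": [0,0,0],"fingers": -1}
    - {"travel": [43.5,-14.5,-3],"delta_rot": [0,0,0],"fingers": -1}
    - {"travel": [43.5,-14.5,-3],"delta_rot": [0,0,0],"fingers": -1}
    - {"travel": [43.5,-14.5,-3],"delta_rot": [0,0,0],"fingers": -1}
    - {"travel": [43.5,-14.5,-3],"delta_rot": [0,0,0],"fingers": -1}
    - {"travel": [43.5,-14.5,-3],"delta_rot": [0,0,0],"fingers": -1}
    - {"travel": [43.5,-14.5,-3],"delta_rot": [0,0,0],"fingers": -1}
    - {"travel": [43.5,-14.5,-3],"delta_rot": [0,0,0],"fingers": -1}
    - {"travel": [43.5,-14.5,-3],"delta_rot": [0,0,0],"fingers": -1}
    - {"travel": [0,0,0],"delta_rot": [0,0,-10.6],"fingers": -1}
    - {"travel": [0,0,0],"delta_rot": [0,0,-10.6],"fingers": -1}
    - {"travel": [0,0,0],"delta_rot": [0,0,-10.6],"fingers": -1}
    - {"travel": [0,0,0],"delta_rot": [0,0,-10.6],"fingers": -1}
    - {"travel": [0,0,0],"delta_rot": [0,0,-10.6],"fingers": -1}
    - {"travel": [0,0,0],"delta_rot": [0,0,-10.6],"fingers": -1}
    - {"travel": [0,0,0],"delta_rot": [0,0,-10.6],"fingers": -1}
    - {"travel": [0,0,0],"delta_rot": [0,0,-10.6],"fingers": -1}
    - {"travel": [0,0,0],"delta_rot": [0,0,0],"fingers": -1}
  grip_force: 25

```text
clock: 4.38
eef_pos: [521.3, -285.4, 227.4]
eef_rot: [-3.142, -0.0, 1.728]
wrist_force: [0.3, -0.4, 0.1]
finger_gap: 94.0
```

send_rows:
  plan:
    - {"travel": [0,0,18],"delta_rot": [0,0,0],"fingers": -0.4}
    - {"travel": [0,0,18],"delta_rot": [0,0,0],"fingers": -0.4}
    - {"travel": [0,0,18],"delta_rot": [0,0,0],"fingers": -0.4}
    - {"travel": [0,0,18],"delta_rot": [0,0,0],"fingers": -0.4}
    - {"travel": [0,0,18],"delta_rot": [0,0,0],"fingers": -0.4}
    - {"travel": [0,0,12],"delta_rot": [0,0,0],"fingers": -0.4}
    - {"travel": [0,0,6],"delta_rot": [0,0,0],"fingers": -0.4}
    - {"travel": [0,0,0],"delta_rot": [0,0,0],"fingers": 1}
    - {"travel": [0,0,0],"delta_rot": [0,0,0],"fingers": 1}
    - {"travel": [0,0,0],"delta_rot": [0,0,0],"fingers": 1}
    - {"travel": [0,0,0],"delta_rot": [0,0,0],"fingers": 1}
    - {"travel": [0,0,0],"delta_rot": [0,0,0],"fingers": 1}
    - {"travel": [0,0,0],"delta_rot": [0,0,0],"fingers": 1}

```text
clock: 6.0
eef_pos: [521.3, -285.4, 119.4]
eef_rot: [-3.142, -0.0, 1.729]
wrist_force: [0.4, -0.0, 0.1]
finger_gap: 9.2
```

```bash
python3 - <<'E'
from h import *
c=camera("side"); save(c,"c.png",(200,100,320,250,4)); print(manip.read_state()["finger_gap"])
E
```

```text
5.2584827275656325
```

View pics/c.png

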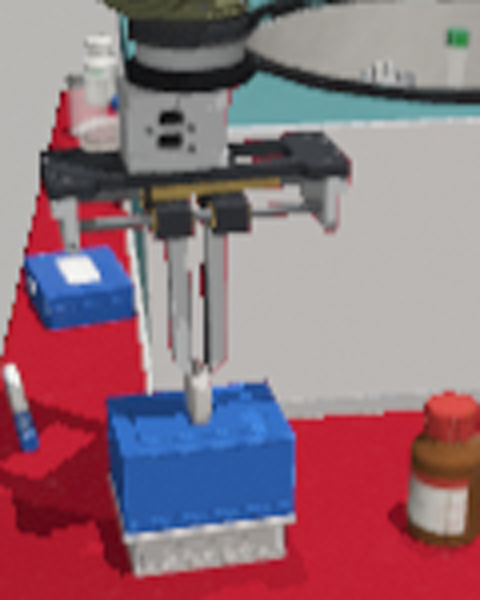

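The picture shows the fingertips at about (180,365) and (215,368), just above or behind the knob top at (198,370), so the knob isn't between them. I'll find where the tips are.

```bash
python3 - <<'E'
from h import *
c=camera("side");P=cloud(c)
for v in range(176,208,2): print(v,[tuple(P[v,u].round().astype(int)) for u in range(240,258,2)])
c=camera("top");P=cloud(c).reshape(-1,3)
print("side tips:")
E
```

```text
176 [(np.int64(498), np.int64(-161), np.int64(117)), (np.int64(504), np.int64(-158), np.int64(115)), (np.int64(510), np.int64(-297), np.int64(177)), (np.int64(515), np.int64(-295), np.int64(176)), (np.int64(520), np.int64(-294), np.int64(176)), (np.int64(525), np.int64(-288), np.int64(173)), (np.int64(530), np.int64(-295), np.int64(176)), (np.int64(535), np.int64(-292), np.int64(174)), (np.int64(544), np.int64(-158), np.int64(114))]
178 [(np.int64(498), np.int64(-156), np.int64(108)), (np.int64(504), np.int64(-157), np.int64(108)), (np.int64(510), np.int64(-295), np.int64(171)), (np.int64(515), np.int64(-296), np.int64(171)), (np.int64(520), np.int64(-293), np.int64(170)), (np.int64(525), np.int64(-285), np.int64(166)), (np.int64(530), np.int64(-293), np.int64(170)), (np.int64(535), np.int64(-292), np.int64(169)), (np.int64(544), np.int64(-154), np.int64(106))]
180 [(np.int64(498), np.int64(-156), np.int64(102)), (np.int64(504), np.int64(-159), np.int64(103)), (np.int64(510), np.int64(-295), np.int64(166)), (np.int64(515), np.int64(-295), np.int64(166)), (np.int64(520), np.int64(-293
[... 5137 characters left out ...]
t64(-293), np.int64(97)), (np.int64(518), np.int64(-295), np.int64(98)), (np.int64(523), np.int64(-298), np.int64(100)), (np.int64(528), np.int64(-292), np.int64(96)), (np.int64(533), np.int64(-293), np.int64(97)), (np.int64(538), np.int64(-292), np.int64(96))]
206 [(np.int64(498), np.int64(-303), np.int64(98)), (np.int64(503), np.int64(-301), np.int64(96)), (np.int64(508), np.int64(-303), np.int64(97)), (np.int64(513), np.int64(-302), np.int64(96)), (np.int64(518), np.int64(-304), np.int64(97)), (np.int64(523), np.int64(-303), np.int64(96)), (np.int64(528), np.int64(-305), np.int64(98)), (np.int64(533), np.int64(-305), np.int64(97)), (np.int64(538), np.int64(-305), np.int64(97))]
side tips:
```

```bash
python3 - <<'E'
from h import *
s=manip.read_state(); print(s["finger_gap"],s["eef_pos"],s["wrist_force"],s["joints"], [a for a in dir(manip) if a[0]!='_'])
c=camera("side");P=cloud(c); save(c,"d.png",(230,135,270,215,7))
np.set_printoptions(suppress=True)
for u in(244,246,248,254): print(u,[(v,*P[v,u].round().astype(int).tolist()) for v in range(136,200,4)])
E
```

```text
0.789852916828878 [ 521.35883245 -285.42473236  119.48195106] [0.15983909 0.11225712 0.47225666] [-5.62507081e-01  4.68623969e-01  1.47614029e+00 -5.83549019e-06
  1.19674184e+00 -7.20521758e-01] ['Unreachable', 'read_state', 'sign_off', 'tip_reach']
244 [(136, 513, -300, 280), (140, 513, -305, 272), (144, 513, -311, 264), (148, 512, -305, 252), (152, 512, -320, 248), (156, 512, -317, 237), (160, 511, -297, 219), (164, 511, -294, 208), (168, 511, -295, 198), (172, 510, -293, 186), (176, 510, -290, 174), (180, 510, -287, 162), (184, 509, -285, 150), (188, 508, -157, 76), (192, 508, -158, 64), (196, 508, -158, 51)]
246 [(136, 518, -304, 281), (140, 517, -307, 272), (144, 517, -308, 263), (148, 517, -304, 252), (152, 517, -318, 247), (156, 516, -320, 238), (160, 516, -296, 219), (164, 516, -292, 207), (168, 516, -297, 198), (172, 515, -295, 187), (176, 515, -296, 177), (180, 515, -294, 165), (184, 514, -298, 156), (188, 514, -295, 144), (192, 514, -280, 125), (196, 513, -276, 112)]
248 [(136, 522, -307, 282), (140, 522, -306, 272), (144, 522, -308, 263), (148, 522, -302, 251), (152, 521, -319, 247), (156, 521, -319, 238), (160, 521, -296, 219), (164, 521, -296, 208), (168, 520, -293, 197), (172, 520, -294, 187), (176, 520, -292, 175), (180, 520, -294, 165), (184, 519, -293, 154), (188, 519, -294, 143), (192, 519, -295, 132), (196, 518, -303, 125)]
254 [(136, 536, -303, 280), (140, 536, -305, 271), (144, 536, -306, 262), (148, 536, -299, 250), (152, 535, -316, 246), (156, 535, -317, 237), (160, 535, -292, 217), (164, 535, -292, 206), (168, 535, -292, 196), (172, 535, -292, 185), (176, 535, -292, 174), (180, 534, -292, 164), (184, 534, -292, 153), (188, 534, -292, 142), (192, 537, -156, 62), (196, 535, -250, 97)]
```

View pics/d.png

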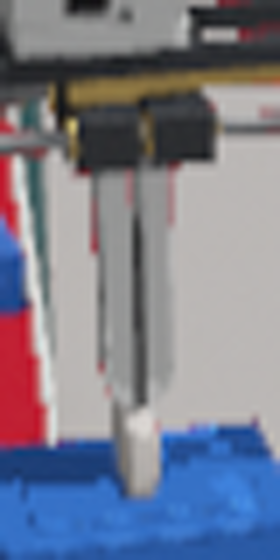

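The fingers closed on nothing. They end at z≈130, right on top of the knob at crop (140,400), where the reported pose puts the tips at 100. So the real fingers end about 30 mm higher than the stated tip reach. I'll open, go 26 mm lower and close again.

send_rows:
  plan:
    - {"travel": [0,0,0],"delta_rot": [0,0,0],"fingers": -0.2}
    - {"travel": [0,0,0],"delta_rot": [0,0,0],"fingers": -0.2}
    - {"travel": [0,0,0],"delta_rot": [0,0,0],"fingers": -0.2}
    - {"travel": [0,0,0],"delta_rot": [0,0,0],"fingers": -0.2}
    - {"travel": [0,0,10],"delta_rot": [0,0,0],"fingers": -0.2}
    - {"travel": [0,0,10],"delta_rot": [0,0,0],"fingers": -0.2}
    - {"travel": [0,0,6],"delta_rot": [0,0,0],"fingers": -0.2}
    - {"travel": [0,0,0],"delta_rot": [0,0,0],"fingers": -0.2}

```text
clock: 7.2
eef_pos: [521.1, -285.3, 92.8]
eef_rot: [-3.141, -0.001, 1.729]
wrist_force: [-0.4, -0.3, 1.1]
finger_gap: 56.5
```

```bash
python3 - <<'E'
from h import *
s=manip.read_state(); print(s["finger_gap"],s["eef_pos"],s["wrist_force"])
c=camera("side"); save(c,"e.png",(215,140,290,220,7));P=cloud(c)
Q=P.reshape(-1,3)
for v in range(186,206,2): print(v,[P[v,u].round().astype(int).tolist() for u in (230,234,236,238,240,242,256,258,260,262,264,266)])
E
```

```text
56.472728160185355 [ 521.1114667  -285.26081684   92.76086141] [-0.36329258 -0.31783285  1.12798223]
186 [[460, 13, 2], [485, -302, 153], [490, -298, 151], [494, -297, 151], [497, -159, 84], [503, -159, 84], [544, -155, 81], [550, -155, 80], [550, -282, 142], [554, -289, 145], [559, -289, 145], [573, -154, 79]]
188 [[460, -7, 4], [484, -299, 147], [489, -299, 146], [494, -298, 146], [497, -158, 77], [503, -160, 78], [544, -151, 72], [550, -154, 73], [550, -276, 133], [554, -287, 139], [559, -289, 139], [573, -153, 72]]
190 [[461, -21, 4], [484, -301, 142], [489, -299, 141], [494, -296, 139], [497, -160, 72], [502, -156, 70], [543, -157, 69], [550, -153, 66], [550, -280, 129], [554, -290, 134], [559, -287, 133], [573, -152, 65]]
192 [[461, -32, 2], [484, -301, 137], [489, -300, 136], [494, -303, 137], [496, -157, 64], [502, -161, 65], [543, -156, 62], [549, -155, 61], [549, -281, 124], [554, -288, 128], [559, -286, 127], [573, -153, 59]]
194 [[461, -47, 2], [484, -298, 129], [489, -302, 131], [494, -297, 129], [496, -157, 57], [502, -158, 57], [543, -153, 53], [549, -155, 54], [550, -
[... 422 characters left out ...]
549, -279, 106], [554, -289, 111], [559, -288, 110], [566, -262, 96]]
200 [[471, -267, 97], [482, -271, 98], [488, -299, 113], [493, -299, 113], [498, -271, 97], [503, -271, 97], [539, -270, 95], [544, -273, 97], [550, -271, 96], [554, -290, 106], [560, -276, 98], [565, -277, 98]]
202 [[472, -279, 97], [482, -281, 98], [487, -281, 97], [493, -297, 106], [497, -280, 96], [503, -285, 99], [539, -283, 97], [544, -284, 97], [549, -284, 97], [554, -283, 96], [559, -285, 97], [565, -284, 96]]
204 [[472, -288, 96], [482, -292, 98], [487, -290, 97], [492, -293, 98], [497, -290, 96], [503, -291, 97], [538, -294, 97], [543, -293, 96], [548, -297, 98], [554, -296, 97], [559, -296, 97], [564, -297, 97]]
```

View pics/e.png

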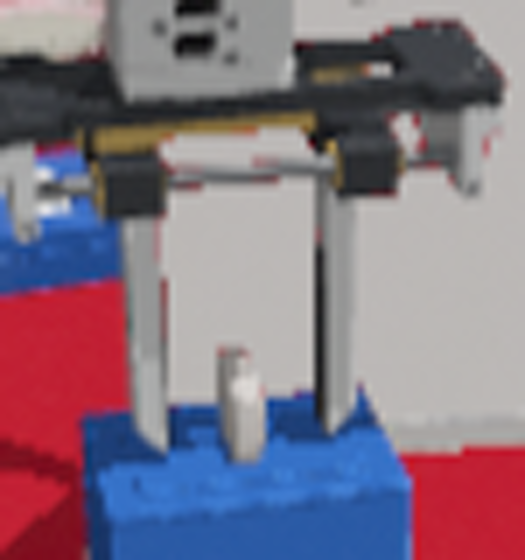

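Now the fingers straddle the knob, with tips at z≈105: left at crop (160,445), knob (240,410), right (330,430). Closing 3 mm lower.

send_rows:
  plan:
    - {"travel": [0,0,3],"delta_rot": [0,0,0],"fingers": 1}
    - {"travel": [0,0,0],"delta_rot": [0,0,0],"fingers": 1}
    - {"travel": [0,0,0],"delta_rot": [0,0,0],"fingers": 1}
    - {"travel": [0,0,0],"delta_rot": [0,0,0],"fingers": 1}
    - {"travel": [0,0,0],"delta_rot": [0,0,0],"fingers": 1}
    - {"travel": [0,0,0],"delta_rot": [0,0,0],"fingers": 1}
    - {"travel": [0,0,0],"delta_rot": [0,0,0],"fingers": 1}
    - {"travel": [0,0,0],"delta_rot": [0,0,0],"fingers": 1}

```text
clock: 8.25
eef_pos: [521.3, -285.4, 90.5]
eef_rot: [3.142, 0.0, 1.729]
wrist_force: [-1.0, 0.3, 1.4]
finger_gap: 11.8
```

send_rows:
  plan:
    - {"travel": [0,0,-6],"delta_rot": [0,0,0],"fingers": 1}
    - {"travel": [0,0,-10],"delta_rot": [0,0,0],"fingers": 1}
    - {"travel": [0,0,-12],"delta_rot": [0,0,0],"fingers": 1}
    - {"travel": [0,0,-12],"delta_rot": [0,0,0],"fingers": 1}
    - {"travel": [0,0,-12],"delta_rot": [0,0,0],"fingers": 1}
    - {"travel": [0,0,-12],"delta_rot": [0,0,0],"fingers": 1}
    - {"travel": [0,0,-12],"delta_rot": [0,0,0],"fingers": 1}
    - {"travel": [0,0,-8],"delta_rot": [0,0,0],"fingers": 1}
    - {"travel": [0,0,-6],"delta_rot": [0,0,0],"fingers": 1}
    - {"travel": [0,0,0],"delta_rot": [0,0,0],"fingers": 1}
    - {"travel": [0,0,0],"delta_rot": [0,0,0],"fingers": 1}

```text
clock: 9.62
eef_pos: [521.2, -285.3, 180.0]
eef_rot: [-3.141, -0.0, 1.729]
wrist_force: [-0.5, -0.1, -1.7]
finger_gap: 12.0
```

```bash
python3 - <<'E'
from h import *
s=manip.read_state(); print(s["finger_gap"],s["eef_pos"],s["wrist_force"])
c=camera("side"); save(c,"f.png",(190,110,330,310,3));P=cloud(c).reshape(-1,3)
col=c["color"].reshape(-1,3).astype(int)
k=(abs(P[:,0]-521)<80)&(P[:,1]<-230)&(P[:,1]>-360)&(P[:,2]>70)&(col[:,2]>col[:,0]+50)
print("cover z range",np.percentile(P[k,2],[1,50,99]))
k=(abs(P[:,0]-521)<60)&(abs(P[:,1]+286)<45)&(P[:,2]<105)&(P[:,2]>48)&(col[:,2]<col[:,0]+50)
print("grip?",k.sum(),np.percentile(P[k],[2,50,98],axis=0).round(1))
k&=P[:,2]>60; print(k.sum(),P[k].mean(0), cv2.minAreaRect(P[k][:,:2].astype(np.float32)) if k.sum()>3 else 0)
E
```

```text
11.95427497874032 [ 521.18588207 -285.28951537  180.03245073] [-0.54383672 -0.11374712 -1.7162997 ]
cover z range [127.34588313 169.01844526 187.39990687]
grip? 81 [[ 515.1 -313.1   48.9]
 [ 522.9 -300.2   79.5]
 [ 527.9 -269.    89. ]]
70 [ 522.0735083  -295.94746722   80.08549992] ((522.0064086914062, -291.22381591796875), (11.065893173217773, 43.90656280517578), 8.436775207519531)
```

View pics/f.png

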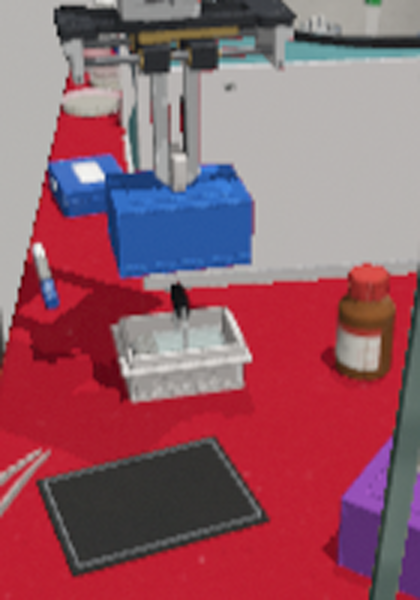

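The cover hangs level from the knob, lower edge z≈124 (crop 180,270). The rack's black grip is at crop (180,300) and the mat at (150,505). Carrying the cover to the mat.

send_rows:
  plan:
    - {"travel": [-14,-4.5,0],"delta_rot": [0,0,0],"fingers": 1}
    - {"travel": [-28,-9,0],"delta_rot": [0,0,0],"fingers": 1}
    - {"travel": [-28,-9,0],"delta_rot": [0,0,0],"fingers": 1}
    - {"travel": [-28,-9,0],"delta_rot": [0,0,0],"fingers": 1}
    - {"travel": [-28,-9,0],"delta_rot": [0,0,0],"fingers": 1}
    - {"travel": [-28,-9,0],"delta_rot": [0,0,0],"fingers": 1}
    - {"travel": [-14,-4.5,0],"delta_rot": [0,0,0],"fingers": 1}
    - {"travel": [0,0,5],"delta_rot": [0,0,-5],"fingers": 1}
    - {"travel": [0,0,15],"delta_rot": [0,0,-5],"fingers": 1}
    - {"travel": [0,0,20],"delta_rot": [0,0,0],"fingers": 1}
    - {"travel": [0,0,20],"delta_rot": [0,0,0],"fingers": 1}
    - {"travel": [0,0,20],"delta_rot": [0,0,0],"fingers": 1}
    - {"travel": [0,0,15],"delta_rot": [0,0,0],"fingers": 1}
    - {"travel": [0,0,10],"delta_rot": [0,0,0],"fingers": 1}
    - {"travel": [0,0,5],"delta_rot": [0,0,0],"fingers": 1}
    - {"travel": [0,0,0],"delta_rot": [0,0,0],"fingers": 1}

```text
clock: 11.68
eef_pos: [494.5, -459.9, 70.5]
eef_rot: [3.141, 0.0, 1.903]
wrist_force: [0.2, -0.3, -1.7]
finger_gap: 11.7
```

```bash
python3 - <<'E'
from h import *
s=manip.read_state(); print(s["finger_gap"],s["eef_pos"],s["wrist_force"])
c=camera("side"); P=cloud(c).reshape(-1,3);save(c,"g.png",(180,130,330,330,3))
col=c["color"].reshape(-1,3).astype(int)
k=(abs(P[:,0]-494)<90)&(P[:,1]<-380)&(P[:,1]>-540)&(P[:,2]>5)&(P[:,2]<95)&(col[:,2]>col[:,0]+50)
print("cover z range",np.percentile(P[k,2],[0.5,2,50,95]))
k&=abs(P[:,2]-np.percentile(P[k,2],95))<6; print(cv2.minAreaRect(P[k][:,:2].astype(np.float32)))
E
```

```text
11.716802865512983 [ 494.5133664  -459.88462358   70.5107735 ] [ 0.18515891 -0.32509844 -1.66935641]
cover z range [ 5.63900335 16.10024369 65.42561025 77.52682299]
((494.45758056640625, -460.7864074707031), (108.41214752197266, 82.15702819824219), 19.514150619506836)
```

send_rows:
  plan:
    - {"travel": [0,0,3],"delta_rot": [0,0,0],"fingers": 1}
    - {"travel": [0,0,3],"delta_rot": [0,0,0],"fingers": 1}
    - {"travel": [0,0,2],"delta_rot": [0,0,0],"fingers": 1}
    - {"travel": [0,0,1],"delta_rot": [0,0,0],"fingers": 1}
    - {"travel": [0,0,0.5],"delta_rot": [0,0,0],"fingers": 1}
    - {"travel": [0,0,0],"delta_rot": [0,0,0],"fingers": 1}

```text
clock: 12.48
eef_pos: [494.5, -459.8, 61.0]
eef_rot: [3.142, 0.0, 1.903]
wrist_force: [0.4, 0.1, -0.7]
finger_gap: 11.9
```

send_rows:
  plan:
    - {"travel": [0,0,0.5],"delta_rot": [0,0,0],"fingers": 1}
    - {"travel": [0,0,0.5],"delta_rot": [0,0,0],"fingers": 1}
    - {"travel": [0,0,0],"delta_rot": [0,0,0],"fingers": 1}

```text
clock: 12.85
eef_pos: [494.5, -459.9, 60.6]
eef_rot: [3.141, 0.0, 1.903]
wrist_force: [-0.9, 2.6, 6.0]
finger_gap: 11.7
```

The upward force of 6 N means the cover is standing on the mat. Releasing and rising.

send_rows:
  plan:
    - {"travel": [0,0,0],"delta_rot": [0,0,0],"fingers": -0.2}
    - {"travel": [0,0,0],"delta_rot": [0,0,0],"fingers": -0.2}
    - {"travel": [0,0,0],"delta_rot": [0,0,0],"fingers": -0.2}
    - {"travel": [0,0,0],"delta_rot": [0,0,0],"fingers": -0.2}
    - {"travel": [0,0,0],"delta_rot": [0,0,0],"fingers": -0.2}
    - {"travel": [0,0,0],"delta_rot": [0,0,0],"fingers": -0.2}
    - {"travel": [0,0,-15],"delta_rot": [0,0,0],"fingers": -0.2}
    - {"travel": [0,0,-30],"delta_rot": [0,0,0],"fingers": -0.2}
    - {"travel": [0,0,-30],"delta_rot": [0,0,0],"fingers": -0.2}
    - {"travel": [0,0,-15],"delta_rot": [0,0,0],"fingers": -0.2}
    - {"travel": [0,0,0],"delta_rot": [0,0,0],"fingers": -0.2}

```text
clock: 14.22
eef_pos: [494.7, -460.1, 151.0]
eef_rot: [3.141, 0.002, 1.903]
wrist_force: [0.6, -0.1, -0.8]
finger_gap: 56.3
```

```bash
python3 - <<'E'
from h import *
s=manip.read_state(); print(s["clock"],s["finger_gap"],s["eef_pos"],s["wrist_force"])
for n in("side","top"):
    c=camera(n); P=cloud(c).reshape(-1,3)
    if n=="side": save(c,"h.png",(180,130,330,330,3))
    col=c["color"].reshape(-1,3).astype(int)
    k=(abs(P[:,0]-494)<90)&(P[:,1]<-380)&(P[:,1]>-540)&(P[:,2]>55)&(P[:,2]<75)&(col[:,2]>col[:,0]+50)
    if k.sum()>5: print(n,"cover top",np.median(P[k,2]),cv2.minAreaRect(P[k][:,:2].astype(np.float32)))
    k=(abs(P[:,0]-521)<60)&(abs(P[:,1]+286)<45)&(P[:,2]<105)&(P[:,2]>68)
    print(n,k.sum(),P[k].mean(0).round(1),P[k,2].max(),cv2.minAreaRect(P[k][:,:2].astype(np.float32)))
    for d in tip_of("dish",n)+tip_of("rack",n): print(round(d["confidence"],2),world(c,d["at"]).round())
E
```

```text
14.225 56.31753407230939 [ 494.68394735 -460.06104275  151.04723501] [ 0.59489262 -0.13490112 -0.79280331]
side cover top 66.11851098809763 ((494.78631591796875, -461.40557861328125), (108.77745819091797, 80.65068817138672), 18.950849533081055)
side 38 [ 519.4 -293.4   80.3] 89.06300916290405 ((520.2725830078125, -290.45849609375), (8.328516006469727, 44.3087043762207), 9.328497886657715)
0.63 [ 519. -287.    0.]
0.63 [ 518. -283.    8.]
top cover top 64.36963513218234 ((532.6196899414062, -446.1266174316406), (34.982261657714844, 79.583984375), 16.12799644470215)
top 82 [ 522.9 -285.6   83.5] 92.34004708721113 ((523.6849365234375, -286.6820983886719), (12.178464889526367, 44.87942886352539), 11.435900688171387)
0.91 [ 521. -284.   -1.]
0.71 [ 525. -286.    7.]
```

View pics/h.png

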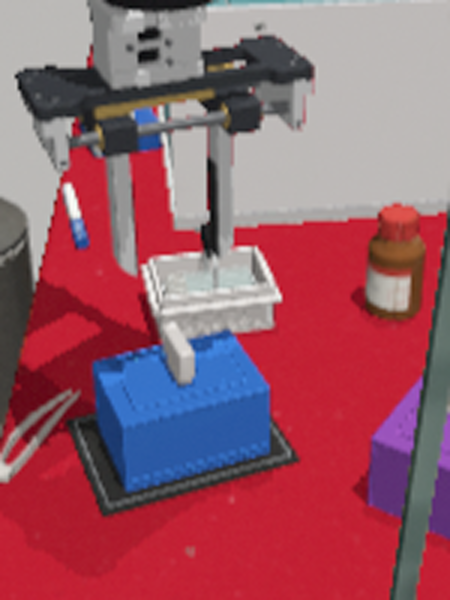

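The cover stands upright in the middle of the mat (crop 180,410), top at z≈65 as it should be. The rack grip is at (522,-286), yaw ~9°. Going to it.

send_rows:
  plan:
    - {"travel": [0,0,0],"delta_rot": [0,0,5],"fingers": -0.2}
    - {"travel": [0,0,0],"delta_rot": [0,0,5],"fingers": -0.2}
    - {"travel": [24,7.8,0],"delta_rot": [0,0,0],"fingers": -0.2}
    - {"travel": [36,11.6,0],"delta_rot": [0,0,0],"fingers": -0.2}
    - {"travel": [36,11.6,0],"delta_rot": [0,0,0],"fingers": -0.2}
    - {"travel": [36,11.6,0],"delta_rot": [0,0,0],"fingers": -0.2}
    - {"travel": [35.6,11.7,0],"delta_rot": [0,0,0],"fingers": -0.2}
    - {"travel": [0,0,0],"delta_rot": [0,0,0],"fingers": -0.2}
    - {"travel": [0,0,20],"delta_rot": [0,0,0],"fingers": -0.2}
    - {"travel": [0,0,20],"delta_rot": [0,0,0],"fingers": -0.2}
    - {"travel": [0,0,20],"delta_rot": [0,0,0],"fingers": -0.2}
    - {"travel": [0,0,16],"delta_rot": [0,0,0],"fingers": -0.2}
    - {"travel": [0,0,12],"delta_rot": [0,0,0],"fingers": -0.2}
    - {"travel": [0,0,6],"delta_rot": [0,0,0],"fingers": -0.2}
    - {"travel": [0,0,0],"delta_rot": [0,0,0],"fingers": -0.2}

```text
clock: 16.4
eef_pos: [521.7, -285.8, 55.9]
eef_rot: [-3.141, -0.0, 1.729]
wrist_force: [0.3, 0.2, 0.7]
finger_gap: 56.4
```

```bash
python3 - <<'E'
from h import *
s=manip.read_state(); print(s["clock"],s["finger_gap"],s["eef_pos"],s["wrist_force"])
c=camera("side"); save(c,"i.png",(200,130,300,250,5))
E
```

```text
16.4 56.37270716267478 [ 521.70937872 -285.80557759   55.86501833] [0.32706309 0.19851885 0.65627789]
```

View pics/i.png

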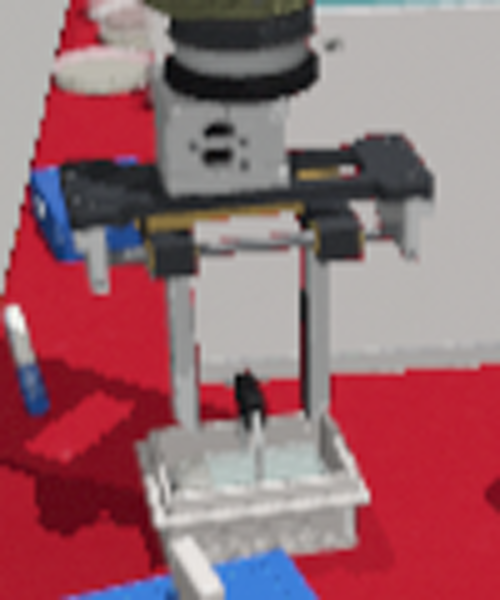

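The fingers, at crop x 185 and 315 with tips at y≈420, straddle the black grip at (248,400) at the right height. Closing, then a short lift test.

send_rows:
  plan:
    - {"travel": [0,0,0],"delta_rot": [0,0,0],"fingers": 1}
    - {"travel": [0,0,0],"delta_rot": [0,0,0],"fingers": 1}
    - {"travel": [0,0,0],"delta_rot": [0,0,0],"fingers": 1}
    - {"travel": [0,0,0],"delta_rot": [0,0,0],"fingers": 1}
    - {"travel": [0,0,0],"delta_rot": [0,0,0],"fingers": 1}
    - {"travel": [0,0,0],"delta_rot": [0,0,0],"fingers": 1}
    - {"travel": [0,0,0],"delta_rot": [0,0,0],"fingers": 1}
    - {"travel": [0,0,0],"delta_rot": [0,0,0],"fingers": 1}
    - {"travel": [0,0,-2],"delta_rot": [0,0,0],"fingers": 1}
    - {"travel": [0,0,-4],"delta_rot": [0,0,0],"fingers": 1}
    - {"travel": [0,0,-4],"delta_rot": [0,0,0],"fingers": 1}
    - {"travel": [0,0,0],"delta_rot": [0,0,0],"fingers": 1}
  grip_force: 30

```text
clock: 17.95
eef_pos: [521.9, -285.9, 66.4]
eef_rot: [3.141, 0.001, 1.729]
wrist_force: [0.3, -0.1, -2.5]
finger_gap: 12.1
```

send_rows:
  plan:
    - {"travel": [0,0,-6],"delta_rot": [0,0,0],"fingers": 1}
    - {"travel": [0,0,-10],"delta_rot": [0,0,0],"fingers": 1}
    - {"travel": [0,0,-10],"delta_rot": [0,0,0],"fingers": 1}
    - {"travel": [0,0,-12],"delta_rot": [0,0,0],"fingers": 1}
    - {"travel": [0,0,-12],"delta_rot": [0,0,0],"fingers": 1}
    - {"travel": [0,0,-12],"delta_rot": [0,0,0],"fingers": 1}
    - {"travel": [0,0,-12],"delta_rot": [0,0,0],"fingers": 1}
    - {"travel": [0,0,-12],"delta_rot": [0,0,0],"fingers": 1}
    - {"travel": [0,0,-12],"delta_rot": [0,0,0],"fingers": 1}
    - {"travel": [0,0,-12],"delta_rot": [0,0,0],"fingers": 1}
    - {"travel": [0,0,-10],"delta_rot": [0,0,0],"fingers": 1}
    - {"travel": [0,0,-8],"delta_rot": [0,0,0],"fingers": 1}
    - {"travel": [0,0,-5],"delta_rot": [0,0,0],"fingers": 1}
    - {"travel": [0,0,-2],"delta_rot": [0,0,0],"fingers": 1}
    - {"travel": [0,0,0],"delta_rot": [0,0,0],"fingers": 1}

```text
clock: 19.82
eef_pos: [521.6, -285.7, 200.8]
eef_rot: [-3.141, -0.0, 1.729]
wrist_force: [-0.4, 0.6, -2.5]
finger_gap: 11.7
```

```bash
python3 - <<'E'
from h import *
s=manip.read_state(); print(s["clock"],s["finger_gap"],s["eef_pos"],s["wrist_force"])
c=camera("side"); save(c,"j.png",(190,130,330,330,3)); P=cloud(c).reshape(-1,3)
k=(abs(P[:,0]-522)<60)&(abs(P[:,1]+286)<60)&(P[:,2]>110)&(P[:,2]<185); print("rack z low",np.percentile(P[k,2],[1,3,10]),np.percentile(P[k,0],[2,98]))
for n in("dish","cover","brown_bottle","slide_box","marker","tweezers"):
    for d in tip_of(n,"side"): print(n,round(d["confidence"],2),world(c,d["at"]).round())
E
```

```text
19.825 11.682242640700816 [ 521.63082068 -285.73596789  200.79802272] [-0.42898096  0.6095423  -2.48954319]
rack z low [151.73010787 152.80221185 155.33209527] [480.3348689  564.14392109]
dish 0.59 [ 514. -284.   -2.]
cover 0.95 [ 495. -465.    4.]
cover 0.8 [ 686. -511.   -1.]
brown_bottle 0.87 [ 682. -287.    1.]
brown_bottle 0.43 [ 387. -451.    4.]
brown_bottle 0.37 [ 518. -286.  151.]
slide_box 0.67 [419. 104.   4.]
slide_box 0.4 [ 493. -456.   -1.]
marker 0.59 [381. -98.  -3.]
marker 0.18 [ 518. -287.   -1.]
tweezers 0.62 [ 385. -446.    4.]
```

View pics/j.png

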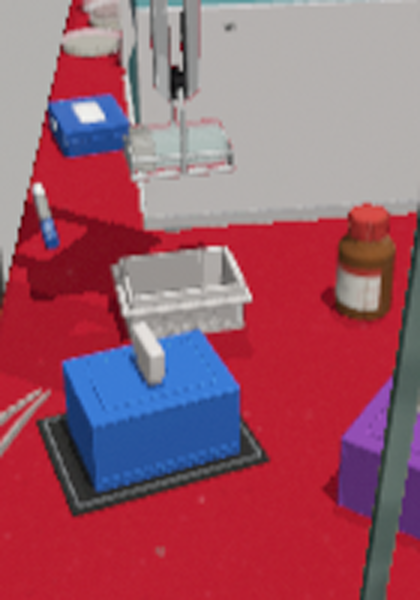

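The rack hangs level over the empty dish (crop 180,150; dish at 180,290), underside about 150 mm up. The cover stands on the mat. Holding for 4 s.

send_rows:
  plan:
    - {"travel": [0,0,0],"delta_rot": [0,0,0],"fingers": 1}
    - {"travel": [0,0,0],"delta_rot": [0,0,0],"fingers": 1}
    - {"travel": [0,0,0],"delta_rot": [0,0,0],"fingers": 1}
    - {"travel": [0,0,0],"delta_rot": [0,0,0],"fingers": 1}
    - {"travel": [0,0,0],"delta_rot": [0,0,0],"fingers": 1}
    - {"travel": [0,0,0],"delta_rot": [0,0,0],"fingers": 1}
    - {"travel": [0,0,0],"delta_rot": [0,0,0],"fingers": 1}
    - {"travel": [0,0,0],"delta_rot": [0,0,0],"fingers": 1}
    - {"travel": [0,0,0],"delta_rot": [0,0,0],"fingers": 1}
    - {"travel": [0,0,0],"delta_rot": [0,0,0],"fingers": 1}
    - {"travel": [0,0,0],"delta_rot": [0,0,0],"fingers": 1}
    - {"travel": [0,0,0],"delta_rot": [0,0,0],"fingers": 1}
    - {"travel": [0,0,0],"delta_rot": [0,0,0],"fingers": 1}
    - {"travel": [0,0,0],"delta_rot": [0,0,0],"fingers": 1}
    - {"travel": [0,0,0],"delta_rot": [0,0,0],"fingers": 1}
    - {"travel": [0,0,0],"delta_rot": [0,0,0],"fingers": 1}

```text
clock: 22.18
eef_pos: [521.7, -285.7, 200.9]
eef_rot: [-3.142, -0.0, 1.729]
wrist_force: [0.1, 0.4, -2.4]
finger_gap: 11.5
```

send_rows:
  plan:
    - {"travel": [0,0,0],"delta_rot": [0,0,0],"fingers": 1}
    - {"travel": [0,0,0],"delta_rot": [0,0,0],"fingers": 1}
    - {"travel": [0,0,0],"delta_rot": [0,0,0],"fingers": 1}
    - {"travel": [0,0,0],"delta_rot": [0,0,0],"fingers": 1}
    - {"travel": [0,0,0],"delta_rot": [0,0,0],"fingers": 1}
    - {"travel": [0,0,0],"delta_rot": [0,0,0],"fingers": 1}
    - {"travel": [0,0,0],"delta_rot": [0,0,0],"fingers": 1}
    - {"travel": [0,0,0],"delta_rot": [0,0,0],"fingers": 1}
    - {"travel": [0,0,0],"delta_rot": [0,0,0],"fingers": 1}
    - {"travel": [0,0,0],"delta_rot": [0,0,0],"fingers": 1}
    - {"travel": [0,0,0],"delta_rot": [0,0,0],"fingers": 1}
    - {"travel": [0,0,0],"delta_rot": [0,0,0],"fingers": 1}
    - {"travel": [0,0,0],"delta_rot": [0,0,0],"fingers": 1}
    - {"travel": [0,0,0],"delta_rot": [0,0,0],"fingers": 1}
    - {"travel": [0,0,0],"delta_rot": [0,0,0],"fingers": 1}
    - {"travel": [0,0,0],"delta_rot": [0,0,0],"fingers": 1}

```text
clock: 24.18
eef_pos: [521.7, -285.8, 200.9]
eef_rot: [-3.142, -0.0, 1.729]
wrist_force: [-0.3, -0.7, -2.8]
finger_gap: 12.0
```

```bash
python3 - <<'E'
from h import *
c=camera("side"); P=cloud(c).reshape(-1,3)
k=(abs(P[:,0]-522)<60)&(abs(P[:,1]+286)<60)&(P[:,2]>110)&(P[:,2]<185); print("rack z low",np.percentile(P[k,2],[1,3,10]))
s=manip.read_state(); print(s["clock"],s["finger_gap"],s["eef_pos"],s["wrist_force"])
if s["finger_gap"]>10: print(manip.sign_off())
E
```

```text
rack z low [152.19288076 153.21661871 155.15935385]
24.225 11.600281631665888 [ 521.67586619 -285.75260858  200.93667107] [-0.27301112 -0.51763464 -3.35947825]
the job is handed in; nothing more can be done
None
```

The job is handed in: the blue cover is on the mat, and the arm was still holding the rack level over the dish when I handed in at 24 s. No verdict was reported.

- **Cover:** I lifted it straight up off the dish and set it down upright. It stands within a few millimetres of the middle of the mat, with its top at z ≈ 65 mm as expected, and it is let go.
- **Rack:** I took it by the black grip and lifted it straight up. It was held still for about 4 s with its underside about 150 mm above the worktop. The grip opening stayed at about 12 mm and the wrist carried its weight of roughly 2.5 N.
- **Dish and other things:** After the lift, the networks placed the dish and the four bystanders within 1 cm of their first positions.

**What disagreed:** the fingertips really end about 12 mm above the reported TCP, not 19 mm below it as `tip_reach` says. My first pinch therefore closed on nothing just above the knob and disturbed nothing. I measured the offset from the depth picture and corrected every later grasp for it.

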